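Fill the sloped stamping-tool rest and lock its keeper

TASK

Get the leather tool rest ready to be carried: lay the loose stamp in the free narrow notch between the two tools already there, and the flat bone folder in the wide notch, each gently, not dropped, lying down in the notches of both sloping rails with its working end up the slope like the others (stamping face of the stamp, narrow pointed end of the folder). Then swing the wooden keeper bar all the way down over the tools, and only then turn the brass turnbutton a full quarter turn so that its nose lies over the bar. Leave the tools already in the rest in their notches, and do not shift or knock over the tin, the dye bottle, the thread spool and the standing maul.

Things in the scene. Friction and masses are not known exactly. Their poses are not given: they have to be found in the camera images.
- tool_rest: fixed wooden stand, base board 165 x 256 mm, 12 mm thick; origin under the middle of the base on the bench, x horizontal towards the uphill (far) side, y to its left, z up. Two upright cheeks, 14 mm thick, inner faces at y = +-108 mm, carry the rails, the keeper and the turnbutton
- bed: sloping bed: origin midway between its two notched rails on the notch floors, 58 mm above the bench; x uphill along the tools (20 degrees), y left, z square to it. Rails 10 mm thick, middles at x = -27.5 and 27.5 mm; notches at y = 68 (wide, free), 20 (holds a stamp), -22 (free), -64 mm (holds the iron); floors z = 0, teeth 8 mm high with eased edges; cheek tops z = 9 mm
- free_notch (a point): middle of the free narrow notch (15 mm wide, 8 mm deep), on the floor, midway between the rails; axes as the bed
- wide_notch (a point): middle of the wide notch (30 mm wide, 8 mm deep) for the folder, on the floor, midway between the rails; axes as the bed
- stamp: loose steel leather stamp 112 mm long, lying; origin under its middle, y along it: square shank 8 x 8 mm from y = -31 to +56 mm (heel end), then a thin neck to the flared stamping face at y = -56 mm; grip the shank
- stamp_mid (a point): middle of the stamp's shank, on its axis (y = +12.5 mm, 4 mm up); axes as the stamp
- stamp_face (a point): stamping-face end of the stamp (this end goes uphill)
- folder: loose flat bone folder, 147 x 23 x 8 mm, lying; origin under its middle, y along it, narrow pointed end at y = -74 mm
- folder_tip (a point): narrow pointed end of the folder (this end goes uphill)
- stamp_left: a like stamp, 106 mm, lying in the narrow notch left of the free one, face uphill; stays
- iron_right: pricking iron, 138 mm, shank 10 mm wide and 27 mm fork uphill, lying in the narrow notch right of the free one; stays
- keeper (a joint): hinge of the keeper: 0 = bar right down over the tools, 2.3 = folded far back; friction holds it where it is left; starts at 1.75 to 2.2
- keeper_bar (a point): middle of the keeper's wooden dowel, 12 mm thick, 262 mm long along the bed's y, on a wire arm 64 mm from the hinge at each end. When down, its axis lies at bed x = 0, z = 16 mm, 2 mm clear of the tools
- keeper_hinge (a point): middle of the keeper's hinge axis (along the bed's y), at bed x = 62 mm, z = 0
- button (a joint): turnbutton: 0 = nose points out to the left, clear of the keeper; 1.571 = nose points uphill over the dowel's left end; turns clockwise seen from above the slope; stays where left; starts at 0 to 0.25
- button_wing (a point): middle of the turnbutton's upright wing on its turning axis, on the left cheek at bed x = -26, y = 115, z = 39.5 mm. The wing, 9 mm thick, 26 mm long, rises from z = 28.5 to 47.5 mm and is in line with the nose; x across the wing, y along it to the nose, z square to the slope
- button_nose (a point): end of the turnbutton's 5 mm thick brass nose, 36 mm from the turning axis
- cement_tin: standing cement tin, 62 mm across, 102 mm tall with its cap; origin under its middle; leave alone
- dye_bottle: standing dye bottle, 39 mm across, 93 mm tall; origin under its middle; leave alone
- spool: standing spool of cream thread with black ends, about 50 mm across, 68 mm tall; origin near the middle of its underside; leave alone
- maul: polymer-head maul standing on its head, 55 mm across, 222 mm tall; origin under its middle; leave alone
Not all that is in view belongs to the job. Leave any pink look-alike of the stamp_left alone.

How it is judged:
By the outcome, as a careful person would: the job done as asked, in the order asked, and still so for the second after the job is handed in, with the robot touching nothing.
It also fails if it takes over 72 s, if anything falls off the work surface, if the arm or the gripper's body presses on something with over 40 N, if the wrist force passes 120 N, or if a joint passes its speed limit or range.

ROBOT

A 7-joint arm with a two-finger parallel gripper is mounted at the origin on a cart in front of the work surface, level with it; the furniture and walls round the work are solid. World frame = base frame: x ahead of the robot, y to its left, z up, the work surface at z = 0. Lengths are in mm, angles in rad, forces in N, time in s.
With the tool pointing down it reaches from about 425 to 950 mm from the base axis. Payload 16.7 kg.
Tool frame: the origin (TCP) lies on the front face of the gripper's body, between the roots of the fingers; the fingertips stand 97 mm ahead of it and the grasp point (between the pads) lies env.pinch_z ahead of it (env.pinch_z is the distance from the TCP to the grasp point, in mm); z points along the fingers, y is the line along which they close (so a half turn about z gives the same grasp; the last joint's range is limited). The gripper opens to 94 mm and grips with 3 to 60 N. Pads are 16 mm wide; open, the fingers measure 119 mm over their backs; the gripper's body (75 mm by 177 mm) begins 78 mm behind the grasp point.
Start: joints at [-1.319, 0.426, 0.074, 1.606, -0.034, 1.111, -0.067], TCP at [263.981, 621.205, 302.667] pointing down, gripper open.
Joint ranges: [-2.85, 2.85], [-0.5, 2.14], [-1.23, 1.37], [0.21, 2.46], [-1.02, 4.16], [0.16, 2.05], [-2.73, 2.73]. Speed limits (rad/s): [1.89, 1.89, 2.39, 2.39, 3.01, 3.01, 3.01].

INTERFACE

Orientations are given as a unit quaternion [x, y, z, w].
In Python, from workcell import env gives the robot as it stands.
- The arm moves only by the tool step_arm, never from a script. Its argument "deltas" is a list that holds one entry, the list of rows, each a list of 7 numbers: the shift along the tool's x, y, z in cm, then the turn, a rotation vector about the tool's x, y, z in degrees, then the opening, from 0 (shut) to 1 (fully open). A call has 1 to 12 rows; each row shifts and turns the commanded pose from where the row before left it, along the tool's axes as they then stand; what a row does not reach is not made up. A row lasts 1/12 s, in which the tool goes at most 41.7 mm and 7.16 degrees, less where a joint would pass 70% of its speed; a pose out of reach is approached as far as the arm can. A call with a gripper value outside its range is refused whole. The fingers move at their own pace and stop on an object; "newtons" is the grip in N (left out, the last holds). Time passes only in rows, so rows that do not move let the fingers close. It gives the time, the measured TCP pose, the force, the opening and the grip force at its end, in the units of the state.
- env.observe(): the state, without advancing time (a new reading comes with each control period).
- env.grab_frame(name): name is "side" or "top" or "wrist"; returns the picture (420x560x3 uint8, red, green, blue); there is no depth.
- env.get_calibration(name): a dict with "fov_y" (degrees; the focal length in pixels is half the picture's height over the tangent of half this angle, whatever the lens; pixels are square), "cx", "cy" (the principal point, pixels), "k1" (the pictures are not rectified: a ray, as slopes to the right and down, at radius r is drawn at 1 + k1 r^2 times it, then the intrinsics apply), "pose" (4x4, takes a point from camera to world coordinates); the wrist camera has in their place "hand_eye" (4x4, takes a point from camera to tool coordinates, whose origin is the TCP and whose axes are the flange's). Camera axes: x right, y down, z forward; pixel columns grow to the right and rows downward; lengths in mm; the calibration is good to about 2 mm. A picture is of the moment at which its call begins: read the wrist's pose just before it. get_calibration takes no time and is no camera call.
- env.close_job(): hands the job in; it is judged then, once.
Trained networks look in the newest picture that a camera, given by its name, has taken for a name from the list of things; names that differ only in an ending like _2 or _b are one class to them, and where a whole thing is asked for, a point or a joint stands for the part that bears it (a point fixed in the world has none). Each returns a list of dicts, best first, with "score" (0 to 1); they miss things now and then, are a little off and sometimes report something else, mostly with a low value. They report only what shows in the picture. A call takes as long as a camera call. They do not tell look-alikes from the thing itself.
- env.silhouettes(camera, target): "mask" (420x560 bool, what is visible of it) and "bbox" ([left, top, right, bottom] in pixels, round what is visible of it).
The state is a dict: "time_s": time; "qpos": joint angles; "joint_vel": joint speeds; "joint_torque": joint torques, N m; "tool_pos": TCP position; "orientation": TCP orientation; "wrist_force": force on the tool from outside, world axes, zero at the start; "moment": the same for the moment, N m; "width": finger opening in mm; "finger_force": force on a finger pad.
Only numpy, scipy, OpenCV 4.12 (cv2) and the standard library are available. Lean on these libraries where they do the work, as an engineer would, in place of code of your own. Each camera call takes 0.05 s, during which the arm holds its last target. There are 200 camera calls.

## Working session

There is one attempt and no reset: what is moved stays moved. The work goes in short steps, Python scripts to look and compute and a tool call to move; the robot and the scene stay as the last step left them, time stands still between calls to the robot, and variables do not carry over. Pictures are saved under pics/ and viewed, at most 10 in all, crops included, and the job is handed in when it is done.

Besides the shell and the picture viewer there is one more tool, called as name(argument=value, ...), one argument or row to a line, values as JSON. step_arm: Moves the arm, as the interface text tells. Its arguments: {"type":"object","properties":{"deltas":{"type":"array"},"newtons":{"type":"number"}},"required":["deltas"]}

```bash
ls; mkdir -p pics
python3 - <<'E'
from workcell import env
import cv2,numpy as np
print(env.pinch_z, env.observe())
for n in("side","top"):
    f=env.grab_frame(n); c=env.get_calibration(n); print(n,c)
    cv2.imwrite(f"pics/{n}0.png",f[:,:,::-1])
    for t in["tool_rest","stamp","folder","stamp_left","iron_right","keeper_bar","button_wing","cement_tin","dye_bottle","spool","maul"]:
        r=env.silhouettes(n,t); print(t,[(round(x["score"],2),[int(v) for v in x["bbox"]]) for x in r[:4]])
print(env.get_calibration("wrist"))
a=cv2.imread("pics/top0.png");b=cv2.imread("pics/side0.png")
E
```

```text
pics
78.39999999999999 {'time_s': 0.0, 'qpos': array([-1.31852127,  0.42671358,  0.07383679,  1.60659353, -0.03412041,
        1.11076972, -0.06709974]), 'joint_vel': array([ 0.00162754,  0.00052184, -0.00088225,  0.00077098, -0.00100928,
        0.00060439,  0.002258  ]), 'joint_torque': array([-1.62952416e-03, -9.35840607e+01,  3.66594046e+00, -4.54171050e+01,
       -4.90244315e-02,  2.04595743e-02,  7.45561215e-05]), 'tool_pos': array([263.84925922, 620.96702553, 301.99334062]), 'orientation': array([ 1.99552387e-01,  9.79886968e-01, -6.06038576e-04, -9.00833320e-05]), 'wrist_force': array([ 0.06513754,  0.41712675, -0.180871  ]), 'moment': array([ 0.01940057,  0.02862453, -0.00666116]), 'finger_force': 0.0, 'width': 94.0751464511579}
side {'fov_y': 43.64046937074708, 'cx': 278.67583798191527, 'cy': 218.71320525672456, 'k1': -0.026201325913035183, 'pose': array([[-8.73106824e-01, -4.27743581e-01,  2.33922856e-01,
         2.96391751e+02],
       [-4.87526250e-01,  7.67629923e-01, -4.16007760e-01,
         5.89756605e+02],
       [-1.62153502e-03, -4.77262747e-01, -8.78759149e-01,
[... 1458 characters left out ...]
6])]
button_wing [(0.55, [316, 234, 340, 247])]
cement_tin [(0.84, [225, 110, 257, 150]), (0.41, [205, 254, 256, 304])]
dye_bottle [(0.62, [133, 204, 160, 224])]
spool [(0.76, [280, 270, 304, 289])]
maul [(0.98, [276, 101, 305, 149])]
{'fov_y': 62.906920677090376, 'cx': 280.15559035635596, 'cy': 207.89156041296718, 'k1': -0.0056922155486093745, 'hand_eye': array([[ 3.14283202e-04, -9.70048018e-01, -2.42913037e-01,
         7.06752136e+01],
       [ 9.99999950e-01,  3.14915183e-04,  3.62283460e-05,
        -3.79147670e-02],
       [ 4.13537682e-05, -2.42913036e-01,  9.70048068e-01,
        -8.21524116e+01],
       [ 0.00000000e+00,  0.00000000e+00,  0.00000000e+00,
         1.00000000e+00]])}
```

```bash
python3 -c "
import cv2
for n in('top','side'):
    cv2.imwrite(f'pics/{n}0b.png',cv2.resize(cv2.imread(f'pics/{n}0.png'),(800,600),interpolation=cv2.INTER_CUBIC))"
```

```text
(no output)
```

View pics/top0b.png

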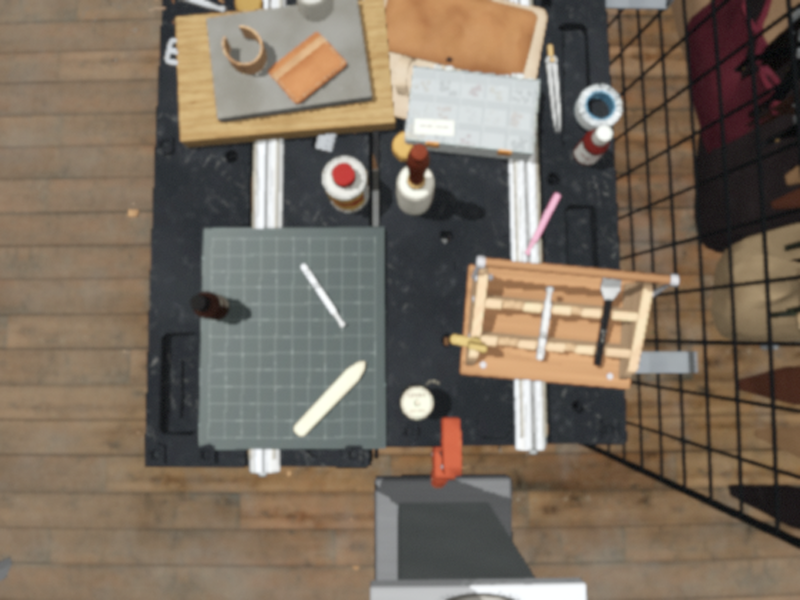

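View pics/side0b.png

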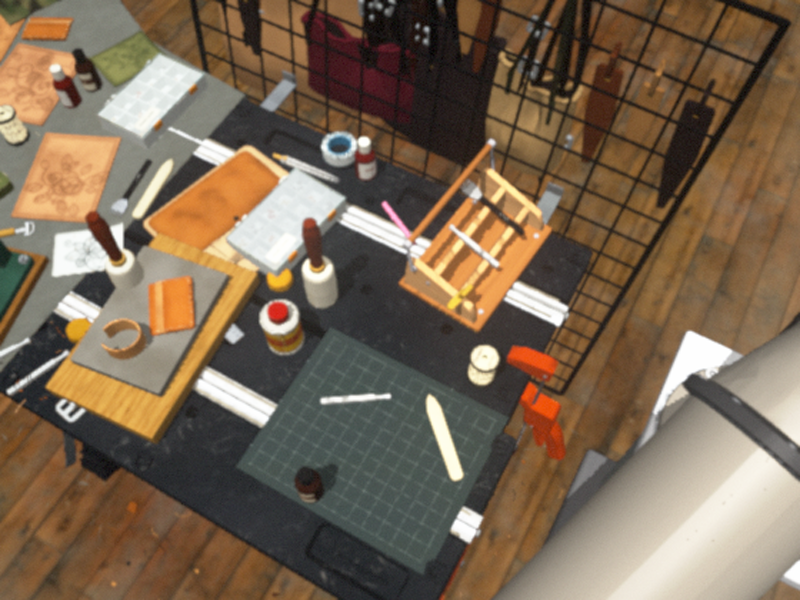

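Top view (800-px): the loose stamp is at (323,296) on the mat, the folder at (330,398), the rest at (565,322), and the pink decoy at (543,222). The keeper is folded back and the turnbutton is at (470,343). The side view agrees, so I'll move the wrist camera over the mat.

step_arm(
  deltas=[
    [[-3.18,-2.24,0,0,0,0,1],[-3.18,-2.24,0,0,0,0,1],[-3.18,-2.24,0,0,0,0,1],[-3.18,-2.24,0,0,0,0,1],[-3.18,-2.24,0,0,0,0,1],[-3.18,-2.24,0,0,0,0,1],[-3.18,-2.24,0,0,0,0,1],[-3.18,-2.24,0,0,0,0,1],[-3.18,-2.24,0,0,0,0,1],[-3.18,-2.24,0,0,0,0,1],[-3.18,-2.24,0,0,0,0,1],[-3.18,-2.24,0,0,0,0,1]],
  ],
)

```text
time_s: 2.2
tool_pos: [510.7, 222.8, 303.0]
orientation: [0.199, 0.98, 0.0, 0.0]
wrist_force: [2.0, 1.3, -0.2]
width: 93.6
finger_force: 0.0
```

```bash
cat > h.py <<'E'
from workcell import env
import cv2,numpy as np
from scipy.spatial.transform import Rotation as R
from scipy.optimize import least_squares
def T(p,q):
    M=np.eye(4); M[:3,:3]=R.from_quat(q).as_matrix(); M[:3,3]=p; return M
def snap(n):
    "frame, calibration with K, camera->world pose (read just before)"
    s=env.observe(); f=env.grab_frame(n); c=env.get_calibration(n)
    P=T(s["tool_pos"],s["orientation"])@c["hand_eye"] if n=="wrist" else c["pose"]
    return f,cam(c,P)
def cam(c,P):
    return dict(f=210/np.tan(np.radians(c["fov_y"]/2)),cx=c["cx"],cy=c["cy"],k=c["k1"],P=P)
def proj(c,X):
    X=np.atleast_2d(X); p=(X-c["P"][:3,3])@c["P"][:3,:3]; s=p[:,:2]/p[:,2:]
    s=s*(1+c["k"]*(s**2).sum(1,keepdims=True)); return s*c["f"]+[c["cx"],c["cy"]]
def ray(c,uv):
    d=(np.atleast_2d(uv).astype(float)-[c["cx"],c["cy"]])/c["f"]; s=d.copy()
    for _ in range(10): s=d/(1+c["k"]*(s**2).sum(1,keepdims=True))
    return np.c_[s,np.ones(len(s))]@c["P"][:3,:3].T
def onz(c,uv,z):
    d=ray(c,uv); o=c["P"][:3,3]; return o+d*((z-o[2])/d[:,2:])
def tri(obs):
    A=np.zeros((3,3));b=np.zeros(3)
    for c,uv in obs:
        d=ray(c,uv)[0]; d/=np.linalg.norm(d); M=np.eye(3)-np.outer(d,d); A+=M; b+=M@c["P"][:3,3]
    return np.linalg.solve(A,b)
def ends(mask):
    "ends of a long mask, and middle"
    ys,xs=np.nonzero(mask); X=np.c_[xs,ys].astype(float); m=X.mean(0); u=np.linalg.svd(X-m,full_matrices=False)[2][0]
    t=(X-m)@u; q=[X[t>t.max()-3].mean(0),X[t<t.min()+3].mean(0)]; return q,m,u
def up(f,s=2): return cv2.resize(f,None,fx=s,fy=s,interpolation=cv2.INTER_CUBIC)[:,:,::-1]
def to_tool(target,aim=None):
    s=env.observe(); return R.from_quat(s["orientation"]).inv().apply(np.array(target)-s["tool_pos"])
E
python3 - <<'E'
from h import *
np.set_printoptions(precision=1,suppress=True)
f,c=snap("wrist"); s=env.observe(); print(s["time_s"],s["tool_pos"],s["orientation"].round(3),s["qpos"].round(2))
cv2.imwrite("pics/w1.png",cv2.resize(f,(800,600))[:,:,::-1])
ct={n:cam(env.get_calibration(n),env.get_calibration(n)["pose"]) for n in("top","side")}
ct["wrist"]=c
for t in("stamp","folder"):
  P={}
  for n in("wrist","top","side"):
    if n!="wrist": env.grab_frame(n)
    for r in env.silhouettes(n,t)[:2]:
        e,m,u=ends(r["mask"]); print(t,n,round(r["score"],2),[int(v) for v in r["bbox"]],"ends",onz(ct[n],e,4).ravel(),"mid",onz(ct[n],m,4).ravel())
        P.setdefault(n,m)
  print("tri wrist+top",tri([(ct[n],P[n]) for n in P if n!="side"]), "all",tri([(ct[n],P[n]) for n in P]))
E
```

```text
2.25 [514.5 215.5 303.3] [ 0.2  1.  -0.   0. ] [-0.8  0.2  0.3  1.9 -0.1  1.   0.7]
stamp wrist 0.8 [266, 209, 350, 266] ends [626.2 259.4   4.  534.2 197.9   4. ] mid [579.5 229.    4. ]
stamp top 0.61 [318, 233, 342, 245] ends [498.3 -13.6   4.  512.7  29.4   4. ] mid [506.    6.2   4. ]
stamp side 0.64 [223, 275, 272, 285] ends [624.8 256.2   4.  540.7 198.2   4. ] mid [587.  229.8   4. ]
tri wrist+top [479.  148.4 355.1] all [548.1 162.1  54.6]
folder wrist 0.58 [216, 46, 274, 180] ends [477.1 166.6   4.  373.9 265.5   4. ] mid [422.1 219.6   4. ]
folder side 0.7 [298, 275, 324, 338] ends [378.7 261.3   4.  476.8 167.6   4. ] mid [426.  216.3   4. ]
tri wrist+top [454.6 262.1 530.7] all [423.6 221.3  20.2]
```

View pics/w1.png

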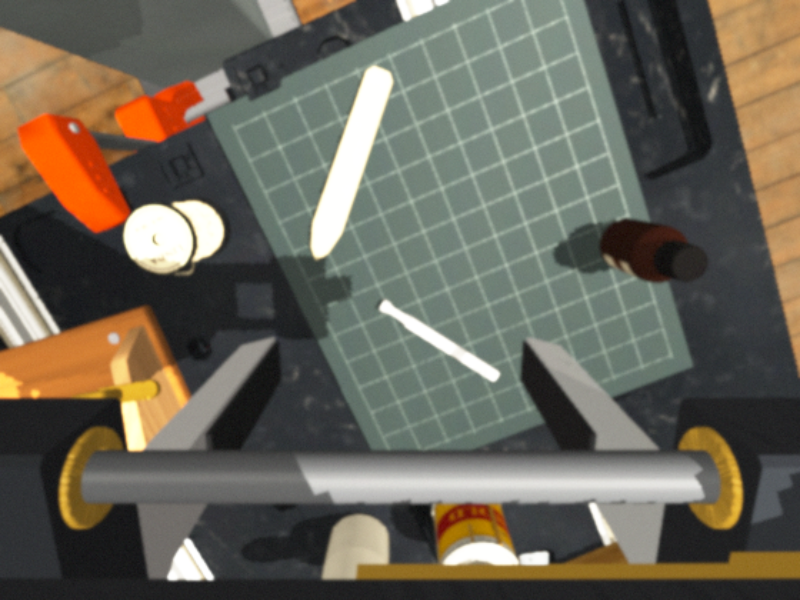

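The wrist view confirms it: the stamp's flared face is at (384,306) and its heel at (497,377), and the folder's tip is at (318,250). Both lengths fit (110 and 143 mm). Now I'll look at the rest.

step_arm(
  deltas=[
    [[-2.46,-3.24,0,0,0,0,1],[-2.46,-3.24,0,0,0,0,1],[-2.46,-3.24,0,0,0,0,1],[-2.46,-3.24,0,0,0,0,1],[-2.46,-3.24,0,0,0,0,1],[-2.46,-3.24,0,0,0,0,1],[-2.46,-3.24,0,0,0,0,1],[-2.46,-3.24,0,0,0,0,1],[-2.46,-3.24,0,0,0,0,1],[0,0,0,0,0,-6,1],[0,0,0,0,0,-6,1],[0,0,0,0,0,-6,1]],
  ],
)

```text
time_s: 3.75
tool_pos: [599.8, -130.8, 302.4]
orientation: [0.042, 0.999, -0.0, -0.0]
wrist_force: [0.6, -0.2, 0.3]
width: 94.1
finger_force: 0.0
```

Run:
```python
from h import *
import pickle
f,c=snap("wrist"); s=env.observe(); print(s["time_s"],s["tool_pos"],s["orientation"].round(3),s["qpos"].round(2))
pickle.dump(c,open("w2.pkl","wb")); cv2.imwrite("pics/w2raw.png",f[:,:,::-1])
cv2.imwrite("pics/w2.png",cv2.resize(f,(800,600),interpolation=cv2.INTER_CUBIC)[:,:,::-1])
```

```text
3.8 [ 599.81762807 -130.36428766  302.49055212] [ 0.037  0.999 -0.    -0.   ] [-0.19  0.34  0.38  1.77 -0.14  1.06  1.74]
```

View pics/w2.png

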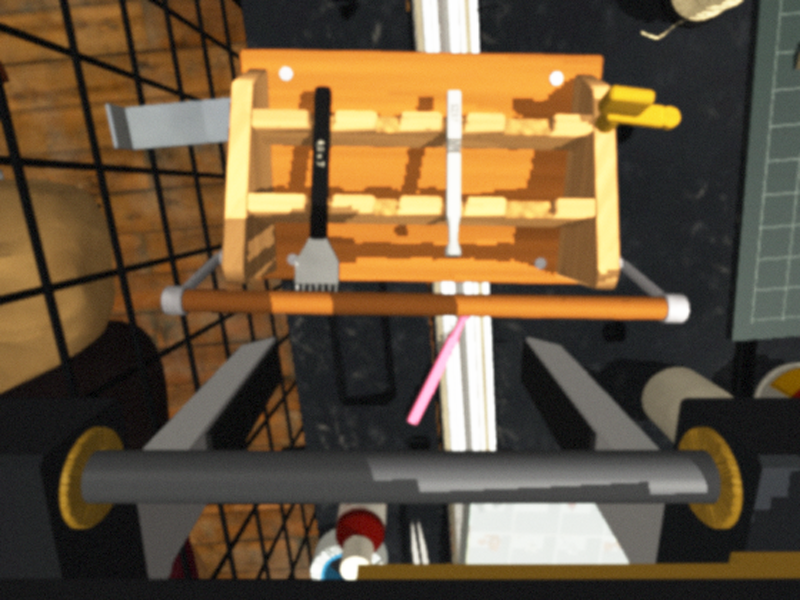

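The wrist view shows the rest. The iron lies at col 318 and stamp_left at col 455. The free notch is at (389,123)/(390,205), the wide notch at (528,127)/(528,208), the dowel at row ~303, and the button wing at (640,108). I'll fit the pose and check it with an overlay.

```bash
cat > fit.py <<'E'
from h import *
import pickle
c=pickle.load(open("w2.pkl","rb"))
k=560/800
# (pixel in 800 view, bed point)
O=[((248,121),(-27.5,-108,8)),((595,126),(-27.5,108,8)),((250,204),(27.5,-108,8)),((596,208),(27.5,108,8)),
   ((389,123),(-27.5,-22,4)),((390,205),(27.5,-22,4)),((528,127),(-27.5,68,4)),((528,208),(27.5,68,4)),
   ((456,125),(-27.5,20,8)),((455,207),(27.5,20,8)),((319,122),(-27.5,-64,8)),((318,205),(27.5,-64,8))]
D=[((160,300),-131),((690,308),131)]
B=[((242,50),(-82.5,-128,12)),((602,56),(-82.5,128,12))]
def bed(p): return T([p[0],p[1],p[2]],(R.from_euler("z",p[3])*R.from_euler("y",-20,degrees=True)).as_quat())
def tf(M,X): return np.atleast_2d(X)@M[:3,:3].T+M[:3,3]
def dowel(th,y): return (62-64*np.cos(th)-16*np.sin(th)*0,y,64*np.sin(th))
# keeper at 0: axis at x=0,z=16 -> rotate about hinge (62,0) from (-62,16)
def dow(th,y):
    a=np.arctan2(16,-62)-th; r=np.hypot(62,16); return (62+r*np.cos(a),y,r*np.sin(a))
def res(p):
    M=bed(p); r=[(proj(c,tf(M,b))[0]-np.array(u)*k) for u,b in O]
    r+=[(proj(c,tf(M,dow(p[4],y)))[0]-np.array(u)*k)*.5 for u,y in D]
    Tr=T([p[0]+p[5]*np.cos(p[3]),p[1]+p[5]*np.sin(p[3]),0],R.from_euler("z",p[3]).as_quat())
    r+=[(proj(c,tf(Tr,b))[0]-np.array(u)*k)*.5 for u,b in B]
    return np.ravel(r)
def solve(): return least_squares(res,[540,-135,58,-.09,2,0],loss="soft_l1")
E
python3 - <<'E'
from fit import *
np.set_printoptions(precision=2,suppress=True)
s=solve(); p=s.x; print(p); print(res(p).reshape(-1,2)); pickle.dump(p,open("bed.pkl","wb"))
M=bed(p); im=cv2.imread("pics/w2raw.png"); x0,y0,S=145,25,2.3
im=cv2.resize(im[y0:y0+205,x0:x0+345],None,fx=S,fy=S,interpolation=cv2.INTER_CUBIC)
def L(a,b,col):
    q=[tuple(int(round(v)) for v in ((proj(c,tf(M,X))[0]-[x0,y0]+.5)*S)) for X in(a,b)]; cv2.line(im,*q,col,1)
for x in(-27.5,27.5):
    for dx in(-5,5): L((x+dx,-108,8),(x+dx,108,8),(255,0,0))
    for y,w in((68,15),(20,7.5),(-22,7.5),(-64,7.5)):
        for g in(-w,w): L((x-5,y+g,8),(x+5,y+g,8),(0,0,255)); L((x-5,y+g,0),(x+5,y+g,0),(0,255,0))
for y in(108,122,-108,-122): L((-45,y,9),(45,y,9),(255,255,0))
L(dow(p[4],-131),dow(p[4],131),(255,0,255))
L((-26,115,47.5),(-26,115,28.5),(0,0,0)); L((-26,115,28.5),(-26,128,28.5),(0,0,0)); L((-26,102,47.5),(-26,128,47.5),(0,0,0))
cv2.imwrite("pics/fit1.png",im)
E
```

```text
[ 526.94 -110.76   60.45   -0.1     1.8     3.91]
[[ 2.24 -1.14]
 [-0.66 -1.24]
 [-1.97  0.39]
 [ 0.49  0.91]
 [-0.68  0.75]
 [-2.31  2.26]
 [ 0.74 -0.62]
 [ 1.7   1.53]
 [-0.97 -2.01]
 [-0.31  0.21]
 [ 1.5  -1.2 ]
 [ 0.34  0.34]
 [ 2.25  0.02]
 [-1.99 -0.45]
 [-1.4   0.17]
 [ 0.96 -0.05]]
```

View pics/fit1.png

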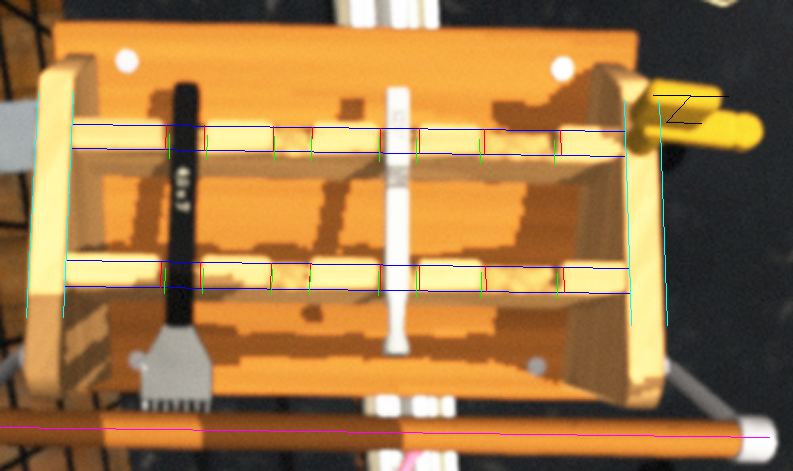

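Overlay: the free-notch, wide-notch and wing lines match the picture to about 1 mm (free notch at crop cols 275–312, wing at row 96). The fitted bed height is 60 against 58 in the text, and the keeper angle is 1.80. Now to the stamp.

step_arm(
  deltas=[
    [[0.4,4.05,0,0,0,0,1],[0.4,4.05,0,0,0,0,1],[0.4,4.05,0,0,0,0,1],[0.4,4.05,0,0,0,0,1],[0.4,4.05,0,0,0,0,1],[0.4,4.05,0,0,0,0,1],[0.4,4.05,0,0,0,0,1],[0.4,4.05,0,0,0,0,1],[0.4,4.05,0,0,0,0,1],[0,0,0,0,0,7,1],[0,0,0,0,0,7,1],[0,0,0,0,0,7,1]],
  ],
)

```text
time_s: 4.8
tool_pos: [595.4, 237.3, 302.4]
orientation: [0.228, 0.974, -0.0, -0.0]
wrist_force: [-0.1, 0.0, -0.5]
width: 94.0
finger_force: 0.0
```

step_arm(
  deltas=[
    [[0,0,0.5,0,0,7.1,0.6],[0,0,0.5,0,0,7.1,0.6],[0,0,0.5,0,0,7.1,0.6],[0,0,0.5,0,0,7.1,0.6],[0,0,0.5,0,0,7.1,0.6],[0,0,0.5,0,0,7.1,0.6],[0,0,0.5,0,0,7.1,0.6],[0,0,0.5,0,0,7.1,0.6],[0,0,0.5,0,0,7.1,0.6],[0,0,0.5,0,0,7.1,0.6],[0,0,0.5,0,0,7.1,0.6],[0,0,0.5,0,0,7.1,0.6]],
  ],
)

```text
time_s: 5.8
tool_pos: [595.6, 236.5, 242.5]
orientation: [0.827, 0.562, 0.0, -0.0]
wrist_force: [-0.1, 0.3, 0.1]
width: 56.4
finger_force: 0.0
```

step_arm(
  deltas=[
    [[0,0,1,0,0,7.1,0.5],[0,0,1,0,0,7.1,0.5],[0,0,1,0,0,7.1,0.5],[0,0,1,0,0,7.1,0.5],[0,0,1,0,0,7.1,0.5],[0,0,0,0,0,0,0.5],[0,0,0,0,0,0,0.5]],
  ],
)

```text
time_s: 6.38
tool_pos: [595.4, 236.4, 192.3]
orientation: [0.958, 0.288, -0.001, 0.0]
wrist_force: [-0.4, 0.2, 0.8]
width: 47.0
finger_force: 0.0
```

Run:
```python
from h import *
import pickle
np.set_printoptions(precision=1,suppress=True)
f,c=snap("wrist"); s=env.observe(); print(s["time_s"],s["tool_pos"],s["orientation"].round(3),s["qpos"].round(2),s["width"])
pickle.dump(c,open("w3.pkl","wb")); cv2.imwrite("pics/w3raw.png",f[:,:,::-1])
ims=[up(f,1.4)]
cv2.imwrite("pics/w3.png",ims[0])
for n in("wrist","side","top"):
  cc=c
  if n!="wrist": _,cc=snap(n)
  for t in("stamp","cement_tin"):
    for r in env.silhouettes(n,t)[:2]:
        e,m,u=ends(r["mask"]); b=r["bbox"]; z=4 if t=="stamp" else 0
        print(n,t,round(r["score"],2),b,onz(cc,e,z).ravel(),onz(cc,m,z).ravel(), "bboxmid@50",onz(cc,[(b[0]+b[2])/2,(b[1]+b[3])/2],50))
```

```text
6.4333 [595.7 236.3 192.9] [ 1.   0.3 -0.   0. ] [-1.   0.6  0.8  1.8 -0.5  0.9 -1. ] 46.90206398735461
wrist stamp 0.8 [270.1, 161.4, 285.3, 299.3] [530.5 195.8   4.  624.5 258.9   4. ] [581.9 230.4   4. ] bboxmid@50 [[592.5 236.7  50. ]]
wrist cement_tin 0.79 [396.1, 10.8, 557.0, 134.1] [714.6 205.7   0.  813.2 135.4   0. ] [765.4 166.5  -0. ] bboxmid@50 [[744.8 190.7  50. ]]
side cement_tin 0.77 [180.4, 210.3, 214.8, 248.4] [719.8 200.6   0.  801.9 147.4   0. ] [759.6 177.4   0. ] bboxmid@50 [[736.5 192.7  50. ]]
side cement_tin 0.64 [299.6, 278.2, 319.5, 336.2] [378.1 261.4   0.  478.4 165.6   0. ] [425.  216.3   0. ] bboxmid@50 [[421.1 233.4  50. ]]
top stamp 0.59 [223.3, 202.8, 241.5, 228.4] [536.6 200.8   4.  585.9 232.4   4. ] [559.5 215.5   4. ] bboxmid@50 [[554.7 209.2  50. ]]
top stamp 0.4 [205.2, 251.6, 253.8, 307.5] [377.2 264.8   4.  473.6 170.6   4. ] [424.4 217.7   4. ] bboxmid@50 [[424.8 214.6  50. ]]
top cement_tin 0.8 [230.9, 114.3, 257.5, 149.1] [716.1 173.9   0.  786.2 214.5   0. ] [755.  193.8   0. ] bboxmid@50 [[731.  185.3  50. ]]
top cement_tin 0.17 [327.7, 176.8, 478.0, 208.4] [ 596.5 -314.1    0.   614.9   -3.     0. ] [ 611.8 -162.1    0. ] bboxmid@50 [[ 600.2 -143.4   50. ]]
```

View pics/w3.png

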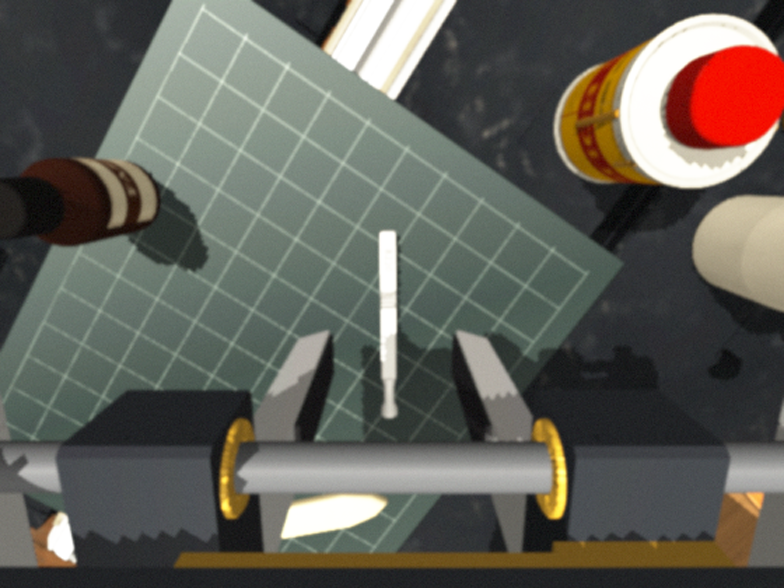

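This closer view shows the stamp's shank between the fingers (heel at (388,235), face at (389,412)). Its ends are at (530,196) and (624,259), 113 mm apart, and the tin is well clear. Descend.

step_arm(
  deltas=[
    [[-0.34,-0.11,1.5,0,0,0,0.35],[-0.34,-0.11,1.5,0,0,0,0.35],[0,0,1.5,0,0,0,0.35],[0,0,1.5,0,0,0,0.35],[0,0,1.2,0,0,0,0.35],[0,0,0.8,0,0,0,0.35],[0,0,0.6,0,0,0,0.35],[0,0,0.3,0,0,0,0.35],[0,0,0.2,0,0,0,0.35],[0,0,0.1,0,0,0,0.35]],
  ],
)

```text
time_s: 7.67
tool_pos: [589.2, 234.0, 100.8]
orientation: [0.958, 0.286, 0.0, 0.0]
wrist_force: [0.2, -0.2, -0.4]
width: 33.0
finger_force: 0.0
```

step_arm(
  deltas=[
    [[0,0,0.1,0,0,0,0.35],[0,0,0,0,0,0,0],[0,0,0,0,0,0,0],[0,0,0,0,0,0,0],[0,0,0,0,0,0,0],[0,0,0,0,0,0,0],[0,0,0,0,0,0,0]],
  ],
  newtons=20,
)

```text
time_s: 8.25
tool_pos: [589.5, 234.2, 100.6]
orientation: [0.958, 0.286, 0.001, -0.0]
wrist_force: [-0.1, -0.2, 6.0]
width: 7.9
finger_force: 21.1
```

step_arm(
  deltas=[
    [[0,0,-1,0,0,0,0],[0,0,-3,0,0,0,0],[0,0,-4,0,0,0,0],[0,0,-4,0,0,0,0],[0,0,-4,0,0,0,0],[0,0,-3,0,0,0,0]],
  ],
)

```text
time_s: 8.75
tool_pos: [589.2, 233.4, 293.7]
orientation: [0.958, 0.286, 0.001, -0.0]
wrist_force: [0.4, 0.3, -0.0]
width: 7.9
finger_force: 20.0
```

step_arm(
  deltas=[
    [[-2.74,2.55,0,0,0,0,0],[-2.74,2.55,0,0,0,0,0],[-2.74,2.55,0,0,0,0,0],[-2.74,2.55,0,0,0,0,0],[-2.74,2.55,0,0,0,0,0],[-2.74,2.55,0,0,0,0,0],[-2.74,2.55,0,0,0,0,0],[-2.74,2.55,0,0,0,0,0],[-2.74,2.55,0,0,0,0,0],[-2.74,2.55,0,0,0,0,0]],
  ],
)

```text
time_s: 9.58
tool_pos: [498.8, -131.3, 290.4]
orientation: [0.958, 0.286, 0.001, -0.0]
wrist_force: [1.5, -0.6, 0.9]
width: 8.2
finger_force: 20.0
```

step_arm(
  deltas=[
    [[0,0,0,0,0,-7.05,0],[0,0,0,0,0,-7.05,0],[0,0,0,0,0,-7.05,0],[0,0,0,0,0,-7.05,0],[0,0,0,0,0,-7.05,0],[0,0,0,0,0,-7.05,0],[0,0,0,0,0,-7.05,0],[0,0,0,0,0,-7.05,0],[0,0,0,0,0,-7.05,0],[0,0,0,0,0,-7.05,0]],
  ],
)

```text
time_s: 10.42
tool_pos: [499.5, -129.8, 290.4]
orientation: [0.615, 0.789, 0.0, 0.0]
wrist_force: [0.1, 0.0, -0.5]
width: 8.1
finger_force: 20.0
```

step_arm(
  deltas=[
    [[0,0,0,0,0,-7.05,0],[0,0,0,0,0,-7.05,0],[0,0,0,0,0,-7.05,0],[0,0,0,0,0,-7.05,0],[0,0,0,0,0,-7.05,0],[0,0,0,0,0,-7.05,0],[0,0,0,0,0,-7.05,0],[0,0,0,0,0,-7.05,0],[0,0,0,0,0,-7.05,0],[0,0,0,0,0,-7.05,0]],
  ],
)

```text
time_s: 11.25
tool_pos: [499.5, -129.8, 290.4]
orientation: [0.047, 0.999, -0.0, 0.0]
wrist_force: [0.3, 0.1, -0.6]
width: 8.3
finger_force: 20.0
```

step_arm(
  deltas=[
    [[0,0,1,0,-5,0,0],[0,0,1,0,-5,0,0],[0,0,1,0,-5,0,0],[0,0,1,0,-5,0,0],[0,0,0,0,0,0,0]],
  ],
)

```text
time_s: 11.67
tool_pos: [502.7, -130.3, 249.0]
orientation: [0.05, 0.983, -0.009, 0.175]
wrist_force: [-1.2, 0.5, -0.8]
width: 8.3
finger_force: 20.0
```

Run:
```python
from fit import *
np.set_printoptions(precision=2,suppress=True)
f,c2=snap("wrist"); s=env.observe(); print(s["time_s"],s["tool_pos"],s["orientation"].round(3),s["qpos"].round(2),s["width"],s["finger_force"])
pickle.dump(c2,open("w4.pkl","wb")); cv2.imwrite("pics/w4raw.png",f[:,:,::-1])
p=pickle.load(open("bed.pkl","rb")); M=bed(p)
im=cv2.resize(f[:,:,::-1],(800,600),interpolation=cv2.INTER_CUBIC)
def L(a,b,col):
    q=[tuple(int(round(v)) for v in proj(c2,tf(M,X))[0]/.7) for X in(a,b)]; cv2.line(im,*q,col,1)
for x in(-27.5,27.5):
    for dx in(-5,5): L((x+dx,-108,8),(x+dx,108,8),(255,0,0))
    for y,w in((68,15),(20,7.5),(-22,7.5),(-64,7.5)):
        for g in(-w,w): L((x-5,y+g,8),(x+5,y+g,8),(0,0,255))
cv2.imwrite("pics/w4.png",im)
```

```text
11.7167 [ 503.4 -130.1  250. ] [ 0.05  0.98 -0.01  0.17] [-0.33  0.11  0.5   2.22 -0.16  0.48  1.76] 8.12218294702424 19.99997466802597
```

View pics/w4.png

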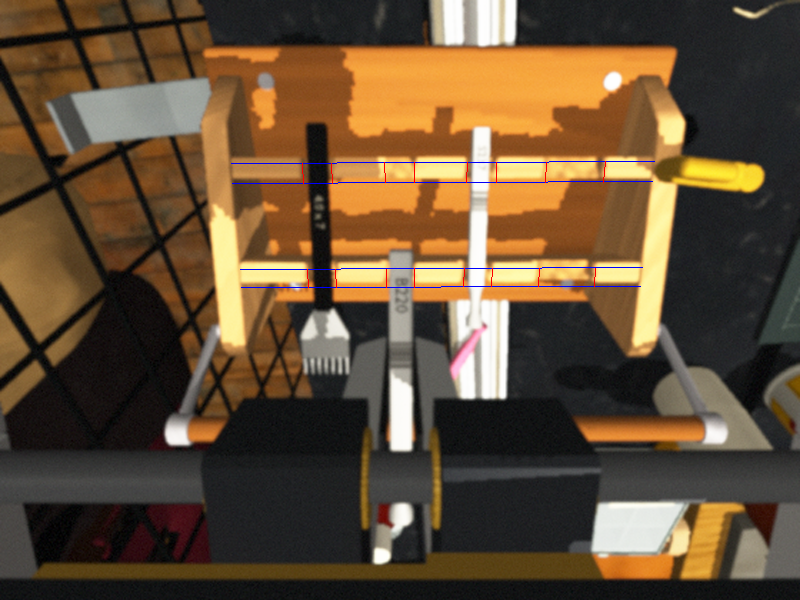

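The stamp is held straight along tool x, heel at (400,252). The notch columns fit to about 1 px, but the rails sit about 4 px above the model rows. A joint two-view refit will fix that.

```bash
cat > fit2.py <<'E'
from fit import *
w2=c; w4=pickle.load(open("w4.pkl","rb"))
rows=[(w2,(255.6,118),(-27.5,-104,8)),(w2,(580,123.3),(-27.5,100,8)),(w2,(250,204.7),(27.5,-104,8)),(w2,(592,207.8),(27.5,105,8)),
      (w4,(245,168),(-27.5,-100,8)),(w4,(625,168),(-27.5,95,8)),(w4,(255,273),(27.5,-98,8)),(w4,(625,274),(27.5,98,8))]
cols=[(w2,389.3,(-27.5,-22,8)),(w2,390,(27.5,-22,8)),(w2,528,(-27.5,68,8)),(w2,528,(27.5,68,8)),
      (w4,399,(-27.5,-22,8)),(w4,575,(-27.5,68,8)),(w4,567,(27.5,68,8)),(w4,400,(27.5,-22,8))]
def res2(p):
    M=bed(p); return [proj(k_,tf(M,b))[0][1]-u[1]*.7 for k_,u,b in rows]+[proj(k_,tf(M,b))[0][0]-u*.7 for k_,u,b in cols]
def go(zfix=None):
    if zfix is None: return least_squares(res2,[527,-111,59,-.1])
    return least_squares(lambda q:res2([q[0],q[1],zfix,q[2]]),[527,-111,-.1])
def plan(p,pt,h,Rz=0):
    "shift (tool axes, cm) and turn (deg) to put the TCP h mm above bed point pt, tool x downhill turned by Rz deg about bed z"
    M=bed(p); Rt=R.from_matrix(M[:3,:3])*R.from_euler("z",Rz,degrees=True)*R.from_euler("y",180,degrees=True)
    tgt=tf(M,[pt[0],pt[1],h+pt[2]])[0]; s=env.observe(); Rc=R.from_quat(s["orientation"])
    return Rc.inv().apply(tgt-s["tool_pos"])/10,(Rc.inv()*Rt).as_rotvec(degrees=True),tgt
E
python3 - <<'E'
from fit2 import *
np.set_printoptions(precision=2,suppress=True)
a=go(); print(a.x,np.array(a.fun)); 
for z in (58,60):
    b=go(z); print(z,b.x,b.cost,a.cost)
p=[*go(58).x[:2],58,go(58).x[2]]; pickle.dump(p,open("bed2.pkl","wb"))
for h in(140,97): print(h,plan(p,(0,-22,0),h))
E
```

```text
[ 526.32 -110.36   56.77   -0.1 ] [ 0.46  0.39 -1.27  0.21  0.71  0.09  0.19 -1.11 -0.44 -1.98  1.35  2.21
  0.69 -0.76 -1.07  0.17]
58 [ 526.03 -110.51   -0.1 ] 9.24733926724282 8.42659358300152
60 [ 525.57 -110.76   -0.1 ] 14.175005338405338 8.42659358300152
140 (array([ 4.62, -0.04,  4.76]), array([ 0.  , -0.14, -0.13]), array([ 476.22, -127.71,  189.56]))
97 (array([ 4.61, -0.04,  9.06]), array([ 0.  , -0.14, -0.13]), array([ 490.86, -129.15,  149.15]))
```

step_arm(
  deltas=[
    [[1.15,0,1,0,0,0,0],[1.15,0,1,0,0,0,0],[1.15,0,1,0,0,0,0],[1.15,0,1,0,0,0,0],[0,0,1,0,0,0,0],[0,0,1,0,0,0,0],[0,0,0.8,0,0,0,0],[0,0,0.6,0,0,0,0],[0,0,0.4,0,0,0,0],[0,0,0.3,0,0,0,0],[0,0,0.2,0,0,0,0],[0,0,0,0,0,0,0]],
  ],
)

```text
time_s: 12.72
tool_pos: [490.3, -128.6, 156.5]
orientation: [0.049, 0.984, -0.009, 0.173]
wrist_force: [-0.5, -0.1, -0.1]
width: 8.2
finger_force: 20.0
```

Run:
```python
from fit2 import *
np.set_printoptions(precision=2,suppress=True)
p=pickle.load(open("bed2.pkl","rb")); print(plan(p,(0,-22,0),97)); print(env.observe()["wrist_force"],env.observe()["qpos"])
```

```text
(array([ 0.19, -0.05,  0.71]), array([-0.02, -0.03, -0.08]), array([ 490.86, -129.15,  149.15]))
[-0.5  -0.09 -0.12] [-0.15  0.26  0.32  2.32 -0.43  0.24  2.02]
```

step_arm(
  deltas=[
    [[0.1,-0.05,0.15,0,0,0,0],[0,0,0.15,0,0,0,0],[0,0,0.1,0,0,0,0],[0,0,0.1,0,0,0,0],[0,0,0,0,0,0,0]],
  ],
)

```text
time_s: 13.13
tool_pos: [490.9, -129.2, 151.3]
orientation: [0.049, 0.984, -0.009, 0.173]
wrist_force: [-0.1, -0.2, -1.0]
width: 8.4
finger_force: 20.0
```

step_arm(
  deltas=[
    [[0,0,0.1,0,0,0,0],[0,0,0.1,0,0,0,0],[0,0,0,0,0,0,0]],
  ],
)

```text
time_s: 13.38
tool_pos: [491.6, -129.2, 149.8]
orientation: [0.049, 0.984, -0.009, 0.174]
wrist_force: [-5.8, 0.9, 11.3]
width: 8.3
finger_force: 20.0
```

step_arm(
  deltas=[
    [[0,0,-0.05,0,0,0,0.05],[0,0,0,0,0,0,0.12],[0,0,0,0,0,0,0.2],[0,0,0,0,0,0,0.22],[0,0,0,0,0,0,0.22],[0,0,-0.5,0,0,0,0.22],[0,0,-1,0,0,0,0.22],[0,0,-2,0,0,0,0.22],[0,0,-3,0,0,0,0.25],[0,0,-3,0,0,0,0.35]],
  ],
)

```text
time_s: 14.22
tool_pos: [457.9, -126.6, 239.5]
orientation: [0.05, 0.984, -0.009, 0.172]
wrist_force: [-0.3, 1.5, 0.1]
width: 27.3
finger_force: 0.0
```

Run:
```python
from fit2 import *
np.set_printoptions(precision=2,suppress=True)
f,c5=snap("wrist"); s=env.observe(); print(s["time_s"],s["tool_pos"],s["orientation"].round(3),s["qpos"].round(2))
pickle.dump(c5,open("w5.pkl","wb")); cv2.imwrite("pics/w5.png",cv2.resize(f,(800,600),interpolation=cv2.INTER_CUBIC)[:,:,::-1])
```

```text
14.2667 [ 458.01 -127.63  244.46] [ 0.05  0.98 -0.01  0.17] [-0.41  0.02  0.57  2.32 -0.07  0.45  1.69]
```

View pics/w5.png

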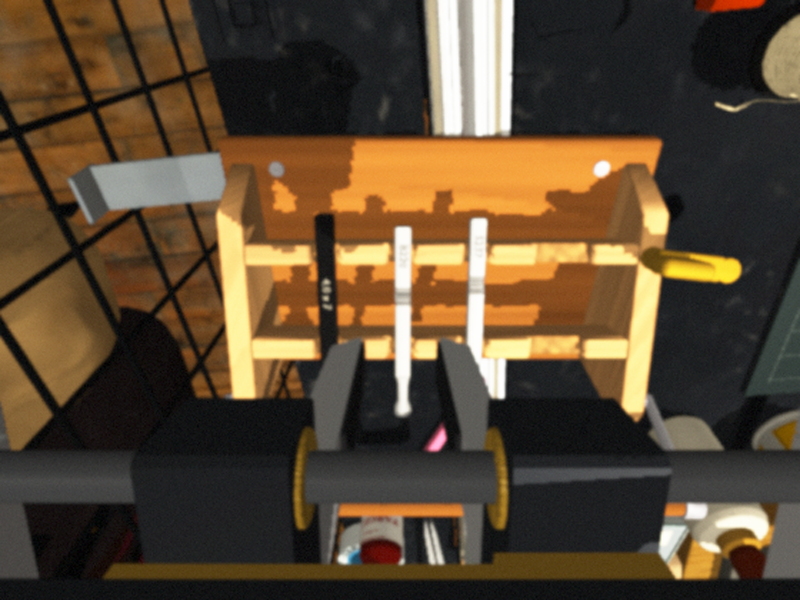

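The new stamp is seated in the free notch at col 402, parallel to stamp_left, with its face uphill. Next is the folder.

step_arm(
  deltas=[
    [[0,0,-1,0,5,0,0.5],[0,0,-1,0,5,0,0.5],[0,0,0,0,5,0,0.5],[0,0,0,0,5,0,0.5],[0,0,0,0,0,6.35,0.5],[0,0,0,0,0,6.35,0.5],[0,0,0,0,0,6.35,0.5],[0,0,0,0,0,6.35,0.5],[0,0,0,0,0,6.35,0.5],[0,0,0,0,0,6.35,0.5]],
  ],
)

```text
time_s: 15.1
tool_pos: [453.0, -125.4, 258.5]
orientation: [0.376, 0.927, 0.0, 0.0]
wrist_force: [-0.3, 0.0, 0.7]
width: 46.9
finger_force: 0.0
```

Run:
```python
from h import *
np.set_printoptions(precision=2,suppress=True)
s=env.observe(); print(s["time_s"],s["tool_pos"],R.from_quat(s["orientation"]).as_matrix().round(3),s["qpos"]); 
print(to_tool([426,216.5,200])/10)
print(to_tool([480,40,270])/10)
```

```text
15.1 [ 452.97 -125.41  258.46] [[-0.72  0.7   0.  ]
 [ 0.7   0.72  0.  ]
 [ 0.    0.   -1.  ]] [-0.47  0.15  0.67  2.13 -0.12  0.9   1.07]
[25.75 22.65  5.85]
[ 9.58 13.75 -1.15]
```

step_arm(
  deltas=[
    [[2.86,2.52,0.1,0,0,0,0.5],[2.86,2.52,0.1,0,0,0,0.5],[2.86,2.52,0.2,0,0,0,0.5],[2.86,2.52,0.5,0,0,0,0.5],[2.86,2.52,0.5,0,0,0,0.5],[2.86,2.52,1,0,0,0,0.5],[2.86,2.52,1.15,0,0,0,0.5],[2.86,2.52,1.15,0,0,0,0.5],[2.86,2.52,1.15,0,0,0,0.5],[0,0,0,0,0,0,0.5],[0,0,0,0,0,0,0.5]],
  ],
)

```text
time_s: 16.02
tool_pos: [423.7, 218.1, 199.2]
orientation: [0.372, 0.928, -0.001, -0.0]
wrist_force: [-0.2, -0.9, 0.2]
width: 47.2
finger_force: 0.0
```

Run:
```python
from h import *
np.set_printoptions(precision=2,suppress=True)
f,c=snap("wrist"); s=env.observe(); print(s["time_s"],s["tool_pos"],s["orientation"].round(3),s["qpos"])
cv2.imwrite("pics/w6.png",up(f,1.4))
for r in env.silhouettes("wrist","folder")[:2]:
    e,m,u=ends(r["mask"]); E=onz(c,e,7); d=E[0]-E[1]
    print(r["score"],r["bbox"],E,onz(c,m,7),"len",np.linalg.norm(d),np.degrees(np.arctan2(d[1],d[0])),(E[0]+E[1])/2, to_tool([*((E[0]+E[1])/2)[:2],100])/10)
```

```text
16.0667 [424.17 216.66 199.63] [ 0.37  0.93 -0.   -0.  ] [-0.95  0.25  0.39  2.16 -0.13  0.76  0.34]
0.67 [269.3, 122.4, 297.9, 296.4] [[478.2  165.84   7.  ]
 [374.92 266.51   7.  ]] [[421.25 221.     7.  ]] len 144.22577130307562 -44.26322671909093 [426.56 216.18   7.  ] [-0.13  0.17  9.99]
```

View pics/w6.png

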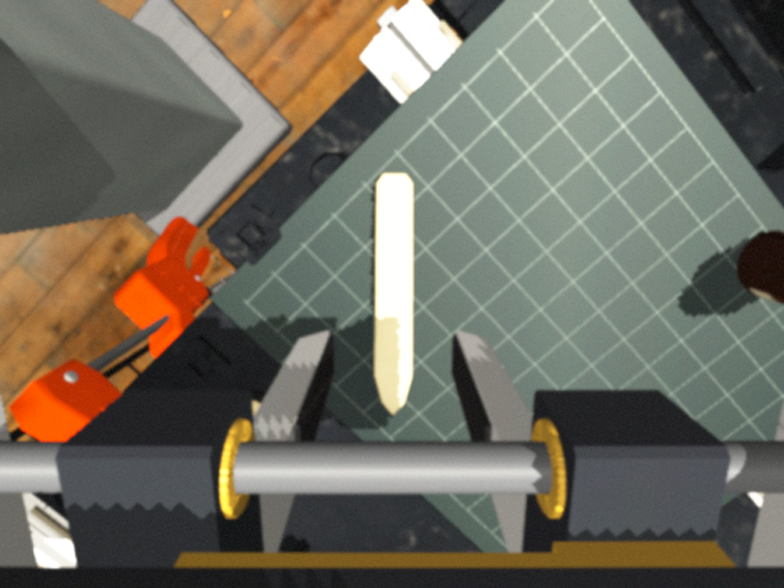

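The folder lies straight between the fingers (tip at (395,412), butt at (395,175)). Descend and grip.

step_arm(
  deltas=[
    [[-0.1,0.15,1.5,0,0,0,0.5],[0,0,2,0,0,0,0.5],[0,0,2,0,0,0,0.5],[0,0,1.6,0,0,0,0.5],[0,0,1.2,0,0,0,0.5],[0,0,0.8,0,0,0,0.5],[0,0,0.4,0,0,0,0.5],[0,0,0.2,0,0,0,0.5],[0,0,0.1,0,0,0,0.5],[0,0,0,0,0,0,0.5]],
  ],
)

```text
time_s: 16.95
tool_pos: [426.5, 216.8, 102.3]
orientation: [0.373, 0.928, 0.0, 0.0]
wrist_force: [-0.3, -0.1, -0.0]
width: 46.6
finger_force: 0.0
```

step_arm(
  deltas=[
    [[0,0,0.05,0,0,0,0.1],[0,0,0,0,0,0,0.1],[0,0,0,0,0,0,0.1],[0,0,0,0,0,0,0.1],[0,0,0,0,0,0,0.1],[0,0,0,0,0,0,0.1]],
  ],
)

```text
time_s: 17.45
tool_pos: [426.2, 216.9, 101.5]
orientation: [0.373, 0.928, 0.0, 0.0]
wrist_force: [-0.7, 0.6, 4.8]
width: 21.4
finger_force: 20.0
```

step_arm(
  deltas=[
    [[0,0,-0.5,0,0,0,0.1],[0,0,-1.5,0,0,0,0.1],[0,0,-3.5,0,0,0,0.1],[0,0,-4,0,0,0,0.1],[0,0,-4,0,0,0,0.1],[0,0,-3.5,0,0,0,0.1],[0,0,0,0,0,0,0.1]],
  ],
)

```text
time_s: 18.03
tool_pos: [428.1, 217.6, 277.6]
orientation: [0.374, 0.928, 0.004, 0.002]
wrist_force: [0.8, 1.3, 0.2]
width: 21.2
finger_force: 20.0
```

Run:
```python
from h import *
np.set_printoptions(precision=2,suppress=True)
s=env.observe(); print(s["time_s"],s["tool_pos"],s["width"],s["wrist_force"]); print(to_tool([500,-42,272])/10)
f,c=snap("wrist")
for r in env.silhouettes("wrist","folder")[:1]:
    e,m,u=ends(r["mask"]); print(r["score"],e,u)
```

```text
18.0333 [428.12 217.62 277.64] 21.183806500749313 [0.8  1.27 0.22]
[-23.17 -13.74   0.46]
0.84 [array([279.95, 369.45]), array([281.12, 120.18])] [-0.  1.]
```

step_arm(
  deltas=[
    [[-3.31,-1.96,0,0,0,0,0.1],[-3.31,-1.96,0,0,0,0,0.1],[-3.31,-1.96,0,0,0,0,0.1],[-3.31,-1.96,0,0,0,0,0.1],[-3.31,-1.96,0,0,0,0,0.1],[-3.31,-1.96,0,0,0,0,0.1],[-3.31,-1.96,0,0,0,0,0.1],[0,0,0,0,0,-6.4,0.1],[0,0,0,0,0,-6.4,0.1],[0,0,0,0,0,-6.4,0.1],[0,0,0,0,0,-6.4,0.1],[0,0,0,0,0,-6.4,0.1]],
  ],
)

```text
time_s: 19.13
tool_pos: [497.6, -42.7, 270.0]
orientation: [0.1, 0.995, -0.001, -0.001]
wrist_force: [0.2, 0.4, -0.5]
width: 21.3
finger_force: 20.0
```

step_arm(
  deltas=[
    [[0,0,0,0,0,-6.4,0.1],[0,0,0.5,0,-5,0,0.1],[0,0,0.5,0,-5,0,0.1],[0,0,0.5,0,-5,0,0.1],[0,0,0.5,0,-5,0,0.1],[0,0,0,0,0,0,0.1],[0,0,0,0,0,0,0.1]],
  ],
)

```text
time_s: 19.72
tool_pos: [499.8, -42.7, 250.7]
orientation: [0.046, 0.984, -0.008, 0.171]
wrist_force: [0.2, -0.3, 0.2]
width: 21.4
finger_force: 20.0
```

Run:
```python
from fit2 import *
np.set_printoptions(precision=2,suppress=True)
p=pickle.load(open("bed2.pkl","rb")); s=env.observe(); print(s["time_s"],s["tool_pos"],s["width"],s["qpos"]); print(plan(p,(0,68,0),98))
f,c=snap("wrist")
cv2.imwrite("pics/w7raw.png",f[:,:,::-1]);pickle.dump(c,open("w7.pkl","wb"))
for t in("folder",):
  for r in env.silhouettes("wrist",t)[:1]:
    e,m,u=ends(r["mask"]); print(r["score"],e,u)
M=bed(p); print(proj(c,tf(M,[(-27.5,68,8),(-27.5,53,8),(-27.5,83,8),(27.5,53,8),(27.5,83,8)])))
```

```text
19.7167 [499.75 -42.72 250.7 ] 21.390191278715566 [-0.58  0.07  0.53  2.26  0.04  0.48  1.4 ]
(array([3.46, 0.32, 9.45]), array([ 0.04, -0.26,  0.23]), array([499.35, -39.55, 150.09]))
0.55 [array([281.  , 369.25]), array([280.54, 120.17])] [0. 1.]
[[284.23 133.99]
 [264.5  133.91]
 [303.95 134.08]
 [264.95 204.33]
 [302.52 204.48]]
```

step_arm(
  deltas=[
    [[0.87,0.08,1,0,0,0.2,0.1],[0.87,0.08,1,0,0,0,0.1],[0.87,0.08,1,0,0,0,0.1],[0.85,0.08,1,0,0,0,0.1],[0,0,1,0,0,0,0.1],[0,0,1,0,0,0,0.1],[0,0,0.9,0,0,0,0.1],[0,0,0.7,0,0,0,0.1],[0,0,0.5,0,0,0,0.1],[0,0,0.3,0,0,0,0.1],[0,0,0.2,0,0,0,0.1],[0,0,0,0,0,0,0.1]],
  ],
)

```text
time_s: 20.82
tool_pos: [498.3, -39.3, 158.9]
orientation: [0.048, 0.984, -0.008, 0.173]
wrist_force: [-0.3, -0.5, -0.4]
width: 21.2
finger_force: 20.0
```

Run:
```python
from fit2 import *
np.set_printoptions(precision=2,suppress=True)
p=pickle.load(open("bed2.pkl","rb")); s=env.observe(); print(plan(p,(0,68,0),98),s["wrist_force"])
```

```text
(array([ 0.2 , -0.01,  0.86]), array([ 0.06, -0.03, -0.01]), array([499.35, -39.55, 150.09])) [-0.31 -0.5  -0.44]
```

step_arm(
  deltas=[
    [[0.1,0,0.2,0,0,0,0.1],[0.05,0,0.2,0,0,0,0.1],[0,0,0.1,0,0,0,0.1],[0,0,0.1,0,0,0,0.1],[0,0,0.05,0,0,0,0.1],[0,0,0,0,0,0,0.1]],
  ],
)

```text
time_s: 21.32
tool_pos: [499.0, -39.3, 152.3]
orientation: [0.048, 0.984, -0.008, 0.173]
wrist_force: [-0.6, -1.2, -1.0]
width: 21.3
finger_force: 20.0
```

step_arm(
  deltas=[
    [[0,0,0.1,0,0,0,0.1],[0,0,0.1,0,0,0,0.1],[0,0,0,0,0,0,0.1]],
  ],
)

```text
time_s: 21.57
tool_pos: [499.7, -39.4, 150.6]
orientation: [0.048, 0.984, -0.008, 0.174]
wrist_force: [-3.8, 0.4, 6.9]
width: 21.2
finger_force: 20.0
```

step_arm(
  deltas=[
    [[0,0,-0.03,0,0,0,0.24],[0,0,0,0,0,0,0.3],[0,0,0,0,0,0,0.36],[0,0,0,0,0,0,0.4],[0,0,0,0,0,0,0.4],[0,0,-0.5,0,0,0,0.4],[0,0,-1,0,0,0,0.4],[0,0,-2,0,0,0,0.4],[0,0,-3,0,0,0,0.4],[0,0,-3,0,0,0,0.3],[0,0,0,0,0,0,0.25]],
  ],
)

```text
time_s: 22.48
tool_pos: [467.3, -36.6, 244.3]
orientation: [0.049, 0.983, -0.006, 0.176]
wrist_force: [1.6, 0.3, 0.5]
width: 27.7
finger_force: 0.0
```

Run:
```python
from fit2 import *
np.set_printoptions(precision=2,suppress=True)
f,c=snap("wrist"); s=env.observe(); print(s["time_s"],s["tool_pos"],s["orientation"].round(3),s["qpos"].round(2))
pickle.dump(c,open("w8.pkl","wb")); cv2.imwrite("pics/w8.png",cv2.resize(f,(800,600),interpolation=cv2.INTER_CUBIC)[:,:,::-1])
p=pickle.load(open("bed2.pkl","rb"))
for th in(1.7,1.8,1.9): print(th,dow(th,0),proj(c,tf(bed(p),[dow(th,-131),dow(th,131)])).ravel()/.7)
print(plan(p,(92,0,0),180,-90))
```

```text
22.5333 [467.61 -35.73 242.66] [ 0.05  0.98 -0.01  0.18] [-0.69  0.    0.6   2.34  0.13  0.45  1.29]
1.7 (np.float64(85.85499561356202), 0, np.float64(59.421706339324665)) [ 12.19 484.15 522.24 482.59]
1.8 (np.float64(91.66809196502251), 0, np.float64(56.743319599358706)) [ 18.32 490.71 520.3  489.17]
1.9 (np.float64(97.18475454853584), 0, np.float64(53.497972366803644)) [ 24.93 495.91 518.21 494.38]
(array([-9.03, -6.87,  1.6 ]), array([ 0.43, -0.03, 89.98]), array([ 550.8 , -112.96,  258.61]))
```

View pics/w8.png

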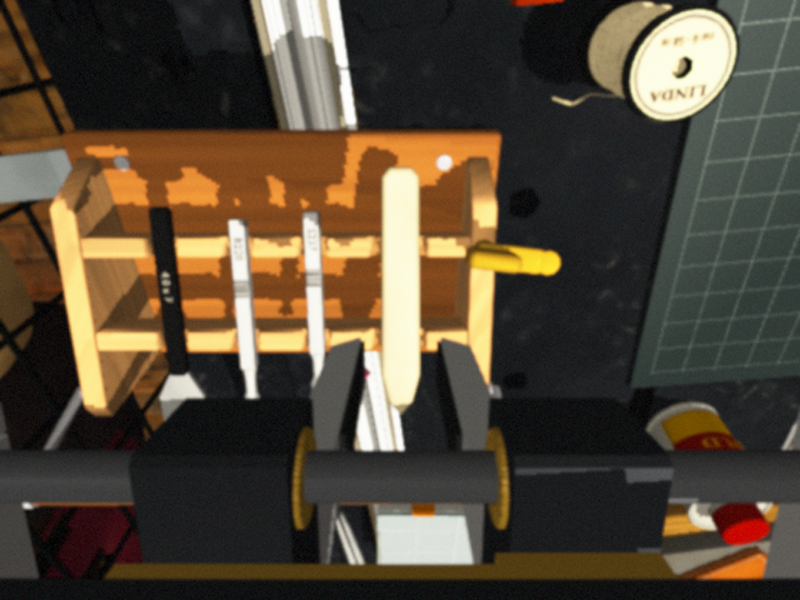

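The folder is seated in the wide notch at col 400, its tip uphill at (400,400), and the other three tools are in place. Now the keeper: refine its angle, then approach with the fingers straddling the dowel.

step_arm(
  deltas=[
    [[-2.25,-1.72,0,0,0,0,0.3],[-2.25,-1.72,0,0,0,0,0.3],[-2.25,-1.72,0,0,0,0,0.3],[-2.25,-1.72,0,0,0,0,0.3],[0,0,0,0,0,6.9,0.3],[0,0,0,0,0,6.9,0.3],[0,0,0,0,0,6.9,0.3],[0,0,0,0,0,6.9,0.3],[0,0,0,0,0,6.9,0.3],[0,0,0,0,0,6.9,0.3],[0,0,0,0,0,6.9,0.3],[0,0,0,0,0,6.9,0.3]],
  ],
)

```text
time_s: 23.53
tool_pos: [544.6, -113.2, 269.9]
orientation: [0.501, 0.848, 0.073, 0.157]
wrist_force: [-0.2, 0.3, -0.2]
width: 28.4
finger_force: 0.0
```

step_arm(
  deltas=[
    [[0,0,0,0,0,6.9,0.3],[0,0,0,0,0,6.9,0.3],[0,0,0,0,0,6.9,0.3],[0,0,0,0,0,6.9,0.3],[0,0,0,0,0,6.9,0.3],[0,0,0,0,0,0,0.3],[0,0,0,0,0,0,0.3]],
  ],
)

```text
time_s: 24.12
tool_pos: [544.6, -112.9, 270.1]
orientation: [0.727, 0.665, 0.116, 0.129]
wrist_force: [-0.0, -0.5, -1.0]
width: 28.2
finger_force: 0.0
```

Run:
```python
from fit2 import *
np.set_printoptions(precision=2,suppress=True)
p=pickle.load(open("bed2.pkl","rb")); s=env.observe(); print(s["time_s"],s["tool_pos"],s["qpos"])
ob=[(w2,185,301,-120),(w2,660,307,120),(w4,205,430,-115),(w4,640,430,105)]
g=lambda t:[proj(k_,tf(bed(p),dow(t[0],y)))[0][1]-v*.7 for k_,u,v,y in ob]
a=least_squares(g,[1.8]); th=a.x[0]; print("theta",th,a.fun,dow(th,0))
_,ct=snap("top")
for r in env.silhouettes("top","keeper_bar")[:1]:
    ys,xs=np.nonzero(r["mask"]); print(r["score"],r["bbox"],np.polyfit(xs,ys,1), [proj(ct,tf(bed(p),[dow(t,-120),dow(t,120)])).ravel() for t in(1.7,1.8,1.9,2.0)])
d=dow(th,0); print(plan(p,d,90,-90))
```

```text
24.1167 [ 544.62 -112.92  270.13] [-0.78  0.2   0.99  2.15 -0.38  0.56  0.37]
theta 1.8416482979449385 [ 0.32  0.99 -0.68 -1.43] (np.float64(94.00494436263729), 0, np.float64(55.458845429241414))
0.72 [313.6, 236.2, 339.7, 245.4] [  0.29 144.33] [array([466.81, 199.54, 338.7 , 187.65]), array([466.85, 196.19, 338.93, 184.29]), array([466.73, 192.93, 339.1 , 181.05]), array([466.47, 189.82, 339.22, 177.95])]
(array([0.06, 0.37, 4.77]), array([-0.02, -0.04,  0.54]), array([ 564.43, -114.3 ,  226.84]))
```

step_arm(
  deltas=[
    [[0,0.3,1.2,0,0,0.5,0.3],[0,0,1.2,0,0,0,0.3],[0,0,1,0,0,0,0.3],[0,0,0.7,0,0,0,0.3],[0,0,0.4,0,0,0,0.3],[0,0,0.25,0,0,0,0.3],[0,0,0,0,0,0,0.3]],
  ],
  newtons=12,
)

```text
time_s: 24.8
tool_pos: [563.6, -115.1, 226.9]
orientation: [0.731, 0.66, 0.117, 0.128]
wrist_force: [-0.4, 0.1, -1.3]
width: 28.2
finger_force: 0.0
```

step_arm(
  deltas=[
    [[0,0,0,0,0,0,0.05],[0,0,0,0,0,0,0.05],[0,0,0,0,0,0,0.05],[0,0,0,0,0,0,0.05],[0,0,0,0,0,0,0.05]],
  ],
)

```text
time_s: 25.22
tool_pos: [563.8, -114.8, 227.5]
orientation: [0.731, 0.66, 0.118, 0.128]
wrist_force: [-0.4, 0.5, 3.6]
width: 11.3
finger_force: 12.0
```

Run:
```python
from fit2 import *
np.set_printoptions(precision=2,suppress=True)
p=pickle.load(open("bed2.pkl","rb")); s=env.observe()
M=bed(p); q=np.linalg.inv(M)@np.r_[s["tool_pos"],1]; print("TCP in bed",q[:3],s["qpos"])
print("pinch r from hinge for offsets",[(o,np.hypot(q[0]-62,q[2]-o),) for o in(86,88,90,92)])
th0=np.arctan2(16,-62)-np.arctan2(q[2]-90,q[0]-62); print("th",th0)
t=np.linspace(1.84,0,13); P=np.array([dow(x,0) for x in t]); D=np.diff(P,axis=0)/10
print("rows tool y (bed +x), tool z (bed -z):"); print(np.c_[D[:,0],-D[:,2]].round(2).tolist())
```

```text
TCP in bed [ 93.73  -0.51 146.27] [-0.62  0.31  0.84  2.15 -0.56  0.49  0.52]
pinch r from hinge for offsets [(86, np.float64(68.10933250594958)), (88, np.float64(66.34616117890755)), (90, np.float64(64.59678809313321)), (92, np.float64(62.86236521735987))]
th 1.8317029010773684
rows tool y (bed +x), tool z (bed -z):
[[-0.89, -0.42], [-0.94, -0.28], [-0.97, -0.14], [-0.98, 0.01], [-0.97, 0.16], [-0.93, 0.31], [-0.87, 0.45], [-0.79, 0.58], [-0.7, 0.69], [-0.58, 0.79], [-0.46, 0.87], [-0.32, 0.93]]
```

step_arm(
  deltas=[
    [[0,-0.45,-0.22,0,0,0,0.05],[0,-0.44,-0.2,0,0,0,0.05],[0,-0.94,-0.28,0,0,0,0.05],[0,-0.97,-0.14,0,0,0,0.05],[0,-0.98,0.01,0,0,0,0.05]],
  ],
)

```text
time_s: 25.63
tool_pos: [525.3, -110.9, 222.5]
orientation: [0.731, 0.66, 0.118, 0.129]
wrist_force: [2.6, 0.1, 3.1]
width: 11.6
finger_force: 12.0
```

step_arm(
  deltas=[
    [[0,-0.97,0.16,0,0,0,0.05],[0,-0.93,0.31,0,0,0,0.05],[0,-0.87,0.45,0,0,0,0.05],[0,-0.79,0.58,0,0,0,0.05]],
  ],
)

```text
time_s: 25.97
tool_pos: [496.4, -107.8, 195.0]
orientation: [0.731, 0.66, 0.117, 0.128]
wrist_force: [3.1, 2.0, 0.8]
width: 11.9
finger_force: 12.0
```

step_arm(
  deltas=[
    [[0,-0.7,0.69,0,0,0,0.05],[0,-0.58,0.79,0,0,0,0.05],[0,-0.46,0.87,0,0,0,0.05]],
  ],
)

```text
time_s: 26.22
tool_pos: [488.3, -107.0, 166.8]
orientation: [0.731, 0.66, 0.117, 0.128]
wrist_force: [5.2, 0.4, 2.2]
width: 11.7
finger_force: 12.0
```

Run:
```python
from fit2 import *
np.set_printoptions(precision=2,suppress=True)
p=pickle.load(open("bed2.pkl","rb")); s=env.observe()
q=np.linalg.inv(bed(p))@np.r_[s["tool_pos"],1]; print("TCP in bed",q[:3],s["wrist_force"],s["width"],s["finger_force"])
```

```text
TCP in bed [  1.63  -0.17 115.15] [5.18 0.4  2.24] 11.724450327853852 12.002296149730682
```

step_arm(
  deltas=[
    [[0,-0.12,0.35,0,0,0,0.05],[0,-0.1,0.3,0,0,0,0.05],[0,0,0.2,0,0,0,0.05],[0,0,0.1,0,0,0,0.05],[0,0,0,0,0,0,0.05]],
  ],
)

```text
time_s: 26.63
tool_pos: [489.5, -107.5, 157.6]
orientation: [0.731, 0.66, 0.117, 0.128]
wrist_force: [-3.0, 0.2, 9.4]
width: 11.5
finger_force: 12.0
```

Run:
```python
from fit2 import *
np.set_printoptions(precision=2,suppress=True)
p=pickle.load(open("bed2.pkl","rb")); s=env.observe()
q=np.linalg.inv(bed(p))@np.r_[s["tool_pos"],1]; print("TCP in bed",q[:3],"force bed",np.linalg.inv(bed(p))[:3,:3]@s["wrist_force"],s["width"])
```

```text
TCP in bed [ -0.35  -0.6  106.11] force bed [ 0.39 -0.07  9.85] 11.500578065374317
```

step_arm(
  deltas=[
    [[0,0,0,0,0,0,0.19],[0,0,0,0,0,0,0.19],[0,0,-0.3,0,0,0,0.19],[0,0,-0.8,0,0,0,0.19],[0,0,-1.4,0,0,0,0.19],[0,0,0,0,0,0,0],[0,0,0,0,0,0,0],[0,0,0,0,0,0,0],[0,0,0.5,0,0,0,0],[0,0,0.4,0,0,0,0],[0,0,0.1,0,0,0,0],[0,0,0,0,0,0,0]],
  ],
)

```text
time_s: 27.63
tool_pos: [484.9, -107.1, 171.5]
orientation: [0.731, 0.66, 0.117, 0.128]
wrist_force: [-0.3, 0.4, -0.4]
width: 0.8
finger_force: 0.0
```

step_arm(
  deltas=[
    [[0,0,0.15,0,0,0,0],[0,0,0.1,0,0,0,0],[0,0,0.1,0,0,0,0],[0,0,0,0,0,0,0]],
  ],
)

```text
time_s: 27.97
tool_pos: [485.9, -107.4, 169.3]
orientation: [0.731, 0.66, 0.118, 0.128]
wrist_force: [-24.5, 3.0, 45.4]
width: 0.5
finger_force: 25.3
```

Run:
```python
from fit2 import *
np.set_printoptions(precision=2,suppress=True)
p=pickle.load(open("bed2.pkl","rb")); s=env.observe()
q=np.linalg.inv(bed(p))@np.r_[s["tool_pos"],1]; print("TCP in bed",q[:3],"force bed",np.linalg.inv(bed(p))[:3,:3]@s["wrist_force"],s["width"])
```

```text
TCP in bed [  0.22  -0.79 118.35] force bed [-7.69  0.55 51.16] 0.4861884300898891
```

The bar is fully down: contact came at bed z 118.4 with the fingertips 97 ahead, so its top is at about 21.5 mm. Lift off and go to the turnbutton.

step_arm(
  deltas=[
    [[0,0,-0.5,0,0,0,0],[0,0,-1.5,0,0,0,0.1],[0,0,-3,0,0,0,0.35],[1.9,-0.43,0,0,0,0,0.35],[1.9,-0.43,0,0,0,0,0.35],[1.9,-0.43,0,0,0,0,0.35],[1.9,-0.43,0,0,0,0,0.35],[1.9,-0.43,0,0,0,0,0.35],[1.9,-0.43,0,0,0,0,0.35],[0,0,0,0,0,0,0.35]],
  ],
)

```text
time_s: 28.8
tool_pos: [461.3, 14.1, 195.6]
orientation: [0.729, 0.662, 0.118, 0.129]
wrist_force: [-0.3, 0.3, 0.9]
width: 32.8
finger_force: 0.0
```

Run:
```python
from fit2 import *
np.set_printoptions(precision=2,suppress=True)
p=pickle.load(open("bed2.pkl","rb")); s=env.observe(); M=bed(p)
print(s["tool_pos"],s["qpos"],s["width"])
for b in(0,.06,.12,.18): print(b,((proj(w2,tf(M,(-26+36*np.sin(b),115+36*np.cos(b),25)))[0]-[145,25])*2.3).round(1))
print(plan(p,(-26,115,0),128.5,-90))
f,c=snap("wrist"); cv2.imwrite("pics/w9raw.png",f[:,:,::-1])
for t in("keeper_bar","button_wing","stamp_left","iron_right","folder","stamp"):
    print(t,[(round(r["score"],2),[int(v) for v in r["bbox"]]) for r in env.silhouettes("wrist",t)[:2]])
print(proj(c,tf(M,[(-26,115,47.5),(-26,151,26),(0,-131,16),(0,131,16)])))
```

```text
[461.33  14.08 195.6 ] [-1.25  0.2   1.15  2.41 -0.33  0.32  0.05] 32.803362498989586
0 [754.1 126.5]
0.06 [754.2 132. ]
0.12 [754.  137.5]
0.18 [753.4 142.9]
(array([-0.27, -0.11,  2.7 ]), array([ 0.09, -0.13,  0.15]), array([469.27,  10.64, 169.86]))
keeper_bar [(0.88, [302, 207, 409, 395])]
button_wing [(0.79, [267, 182, 296, 266])]
stamp_left [(0.58, [384, 266, 452, 291]), (0.3, [439, 43, 560, 118])]
iron_right []
folder [(0.89, [243, 271, 398, 299])]
stamp [(0.78, [257, 382, 339, 396]), (0.61, [245, 270, 394, 300])]
[[278.59 250.01]
 [278.81 183.42]
 [308.61 507.34]
 [317.74 210.55]]
```

step_arm(
  deltas=[
    [[-0.27,-0.11,0.7,0,0,3,0.35],[0,0,0.8,0,0,0,0.35],[0,0,0.6,0,0,0,0.35],[0,0,0.4,0,0,0,0.35],[0,0,0.2,0,0,0,0.35],[0,0,0,0,0,0,0.35]],
  ],
)

```text
time_s: 29.65
tool_pos: [469.6, 6.4, 170.0]
orientation: [0.748, 0.641, 0.121, 0.126]
wrist_force: [0.8, 0.0, 0.7]
width: 32.8
finger_force: 0.0
```

step_arm(
  deltas=[
    [[0,0,0,0,0,0,0.02],[0,0,0,0,0,0,0.02],[0,0,0,0,0,0,0.02],[0,0,0,0,0,0,0.02],[0,0,0,0,0,0,0.02],[0,0,0,0,0,0,0.02]],
  ],
  newtons=15,
)

```text
time_s: 30.15
tool_pos: [468.6, 7.4, 169.9]
orientation: [0.747, 0.642, 0.121, 0.125]
wrist_force: [-8.5, -0.7, 8.7]
width: 9.0
finger_force: 15.0
```

Run:
```python
from fit2 import *
np.set_printoptions(precision=2,suppress=True)
p=pickle.load(open("bed2.pkl","rb")); s=env.observe()
print(s["width"],s["wrist_force"],s["moment"],s["qpos"],plan(p,(-26,115,0),128.5,-90)[:2])
```

```text
8.956516248979582 [-8.46 -0.74  8.66] [-0.21  1.77 -0.12] [-1.01  0.25  0.91  2.41 -0.48  0.26  0.15] (array([0.33, 0.02, 0.01]), array([ 0.01, -0.08, -3.08]))
```

step_arm(
  deltas=[
    [[0.1,0,-0.1,0,0,3,0.02],[0.1,0,0,0,0,5,0.02],[0.1,0,0,0,0,5,0.02],[0,0,0,0,0,5,0.02],[0,0,0,0,0,5,0.02],[0,0,0,0,0,5,0.02]],
  ],
  newtons=20,
)

```text
time_s: 30.65
tool_pos: [467.8, 8.6, 170.3]
orientation: [0.882, 0.439, 0.146, 0.093]
wrist_force: [-8.0, -13.9, -4.4]
width: 8.8
finger_force: 20.0
```

Run:
```python
from fit2 import *
np.set_printoptions(precision=2,suppress=True)
p=pickle.load(open("bed2.pkl","rb")); s=env.observe()
print(s["width"],s["wrist_force"],s["moment"],s["qpos"],plan(p,(-26,115,0),128.5,-180)[:2])
```

```text
8.81003533346909 [ -7.95 -13.94  -4.37] [-3.18  2.82 -1.2 ] [-1.11  0.3   1.04  2.41 -0.66  0.29 -0.17] (array([ 0.24, -0.02,  0.08]), array([ 0.04,  0.09, 58.57]))
```

step_arm(
  deltas=[
    [[-0.05,0,0,0,0,5.8,0.02],[0,0,0,0,0,5.8,0.02],[0,0,0,0,0,5.8,0.02],[0,0,0,0,0,5.8,0.02],[0,0,0,0,0,5.8,0.02],[0,0,0,0,0,5.8,0.02]],
  ],
)

```text
time_s: 31.15
tool_pos: [467.2, 9.4, 170.0]
orientation: [0.973, 0.156, 0.167, 0.044]
wrist_force: [-11.7, -5.9, -6.0]
width: 9.0
finger_force: 20.0
```

step_arm(
  deltas=[
    [[0,0,0,0,0,5.8,0.02],[0,0,0,0,0,5.8,0.02],[0,0,0,0,0,5.8,0.02],[0,0,0,0,0,5.8,0.02],[0,0,0,0,0,0,0.02]],
  ],
)

```text
time_s: 31.57
tool_pos: [467.1, 10.0, 170.0]
orientation: [0.984, -0.044, 0.172, 0.009]
wrist_force: [-13.8, -1.1, 1.4]
width: 9.0
finger_force: 20.0
```

Run:
```python
from fit2 import *
np.set_printoptions(precision=2,suppress=True)
p=pickle.load(open("bed2.pkl","rb")); s=env.observe()
print(s["width"],s["wrist_force"],s["moment"],s["qpos"],plan(p,(-26,115,0),128.5,-180)[:2])
```

```text
9.043714172370418 [-13.83  -1.09   1.43] [-0.25  3.53 -0.28] [-1.22  0.4   1.21  2.42 -0.98  0.37 -0.87] (array([ 0.19, -0.08,  0.08]), array([-0.07,  0.14,  0.54]))
```

step_arm(
  deltas=[
    [[0,0,0,0,0,1,0.02],[0,0,0,0,0,1,0.02],[0,0,0,0,0,0,0.02]],
  ],
)

```text
time_s: 31.82
tool_pos: [467.1, 10.0, 169.9]
orientation: [0.983, -0.058, 0.172, 0.006]
wrist_force: [-13.1, -0.6, -1.6]
width: 8.7
finger_force: 20.1
```

Run:
```python
from fit2 import *
np.set_printoptions(precision=2,suppress=True)
p=pickle.load(open("bed2.pkl","rb")); s=env.observe()
print(s["width"],s["wrist_force"],s["moment"],s["qpos"],plan(p,(-26,115,0),128.5,-180)[:2])
```

```text
8.73511516583464 [-13.12  -0.61  -1.6 ] [-0.49  3.49 -0.12] [-1.22  0.4   1.21  2.42 -0.98  0.37 -0.9 ] (array([ 0.19, -0.09,  0.08]), array([-0.08,  0.14, -1.11]))
```

step_arm(
  deltas=[
    [[0,0,0,0,0,0,0.2],[0,0,0,0,0,0,0.35],[0,0,0,0,0,0,0.35],[0,0,-0.5,0,0,0,0.35],[0,0,-1,0,0,0,0.35],[0.2,0,-1.3,0,0,0,0.35],[1,0,-2,0,0,0,0.35],[1,0,-2,0,0,0,0.35],[1,0,-2,0,0,0,0.35],[1,0,-2,0,0,0,0.35],[0,0,0,0,0,0,0.35],[0,0,0,0,0,0,0.35]],
  ],
)

```text
time_s: 32.82
tool_pos: [451.8, 18.9, 221.3]
orientation: [0.988, -0.053, 0.148, -0.005]
wrist_force: [0.1, -0.0, -0.5]
width: 32.8
finger_force: 0.0
```

Run:
```python
from fit2 import *
np.set_printoptions(precision=1,suppress=True)
p=pickle.load(open("bed2.pkl","rb")); M=bed(p); s=env.observe(); print(s["time_s"],s["tool_pos"],s["qpos"].round(2),s["width"])
for n in("wrist","top","side"):
    f,c=snap(n); cv2.imwrite(f"pics/end_{n}.png",f[:,:,::-1])
    for t in("button_wing","keeper_bar","folder","stamp","iron_right","cement_tin","dye_bottle","spool","maul"):
        print(n,t,[(round(r["score"],2),[int(v) for v in r["bbox"]],r["mask"].sum()) for r in env.silhouettes(n,t)[:2]])
    print("nose b=1.57,1.4,1.2,0; dowel ends", *[proj(c,tf(M,(-26+36*np.sin(b),115+36*np.cos(b),26)))[0] for b in(1.57,1.4,1.2,0)],proj(c,tf(M,[(0,-131,16),(0,131,16)])).ravel())
    # yellow-brass pixels
    h=cv2.cvtColor(f,cv2.COLOR_RGB2HSV); m=((h[...,0]>21)&(h[...,0]<33)&(h[...,1]>170)&(h[...,2]>110)); q=proj(c,tf(M,(-26,115,35)))[0]
    yy,xx=np.nonzero(m); k=(np.hypot(xx-q[0],yy-q[1])<60); 
    if k.any(): print("brass",xx[k].min(),yy[k].min(),xx[k].max(),yy[k].max(),k.sum(),"pivot",q)
```

```text
32.8167 [451.8  18.9 221.3] [-1.5  0.1  1.3  2.4 -0.1  0.5 -1.7] 32.80101838112999
wrist button_wing []
wrist keeper_bar [(0.72, [271, 76, 559, 183], np.int64(5128))]
wrist folder [(0.85, [334, 63, 374, 257], np.int64(4985)), (0.67, [271, 60, 560, 266], np.int64(41069))]
wrist stamp [(0.93, [461, 69, 501, 225], np.int64(2062)), (0.55, [286, 162, 302, 237], np.int64(1286))]
wrist iron_right [(0.78, [514, 37, 560, 231], np.int64(3791))]
wrist cement_tin [(0.91, [42, 0, 111, 26], np.int64(1256))]
wrist dye_bottle []
wrist spool [(0.7, [271, 58, 560, 267], np.int64(40567))]
wrist maul [(0.65, [157, 0, 208, 16], np.int64(674))]
nose b=1.57,1.4,1.2,0; dowel ends [293.9 160.7] [285.1 161.6] [275.1 164.4] [244.1 210.9] [639.8 169.2 271.7 172.4]
brass 287 161 303 237 963 pivot [294.3 214.5]
top button_wing [(0.47, [329, 222, 340, 248], np.int64(194)), (0.34, [325, 193, 457, 250], np.int64(2638))]
top keeper_bar [(0.67, [327, 191, 460, 240], np.int64(923)), (0.53, [323, 191, 458, 250], np.int64(2495))]
top folder [(0.96, [345, 190, 363, 251], np.int64(586))]
top stamp [(0.77, [395, 201, 408, 2
[... 654 characters left out ...]
163], np.int64(72)), (0.6, [325, 239, 351, 271], np.int64(546))]
side keeper_bar [(0.66, [285, 117, 366, 207], np.int64(487))]
side folder [(0.48, [300, 165, 322, 186], np.int64(218))]
side stamp [(0.7, [284, 130, 360, 206], np.int64(626))]
side iron_right [(0.42, [284, 118, 366, 207], np.int64(385))]
side cement_tin [(0.8, [180, 211, 216, 251], np.int64(896))]
side dye_bottle [(0.81, [204, 327, 224, 352], np.int64(402))]
side spool [(0.63, [325, 240, 346, 272], np.int64(556))]
side maul [(0.58, [214, 151, 235, 212], np.int64(1018))]
nose b=1.57,1.4,1.2,0; dowel ends [311.5 196.3] [310.3 198.3] [309.3 200.9] [315.  217.2] [366.2 131.6 309.6 205.2]
brass 312 195 316 198 11 pivot [324.8 204.9]
```

Run:
```python
from fit2 import *
f=cv2.imread("pics/end_wrist.png")[:,:,::-1]; h=cv2.cvtColor(np.ascontiguousarray(f),cv2.COLOR_RGB2HSV)
m=((h[...,0]>21)&(h[...,0]<33)&(h[...,1]>150)&(h[...,2]>80)); m[:, :270]=0; m[:,320:]=0
for r in range(160,240,8): x=np.nonzero(m[r:r+8].any(0))[0]; print(r,x.min() if len(x) else 0,x.max() if len(x) else 0)
_,c=snap("wrist"); M=bed(pickle.load(open("bed2.pkl","rb")))
for b in(1.4,1.5,1.57,1.6): print(b,proj(c,tf(M,[(-26+d*np.sin(b),115+d*np.cos(b),z) for d,z in((36,26),(13,47.5),(-13,47.5))])).round(1).tolist())
```

```text
160 287 303
168 287 303
176 287 303
184 287 303
192 287 303
200 287 299
208 287 299
216 287 300
224 289 300
232 291 300
1.4 [[282.7, 161.1], [288.8, 201.3], [295.7, 238.1]]
1.5 [[287.9, 160.4], [290.8, 201.1], [293.7, 238.3]]
1.57 [[291.6, 160.2], [292.2, 201.0], [292.4, 238.3]]
1.6 [[293.1, 160.2], [292.8, 201.0], [291.8, 238.3]]
```

```bash
python3 -c "
from workcell import env
print(env.close_job())"
```

```text
the job is handed in; nothing more can be done
None
```

I placed the stamp and the folder in their notches, swung the keeper fully down, turned the button its quarter turn over the bar, and handed the job in at about 33 s; the final pictures show the nose at about 90° and the tin, bottle, spool and maul undisturbed, and the one hard contact was about 51 N at the fingertips while checking that the bar was down.

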